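Clamp the re-glued end cap of a laptop power brick

TASK

The end cap of the black laptop power brick has just been glued back on: lower the brick flat into the pocket of the bench ratchet clamp, let go of it, and swing the black-knobbed hold-down lever fully across it so that it cannot ride up. Then pump the orange trigger, squeezing it towards the pistol handle and letting it return, until the jaw presses the brick against the anvil and the end of the plunger's dark sleeve stands in the green band, never as far as the red, which would crush the case. Do not push the jaw or its bar by hand, leave the other things alone, and finish while still holding the trigger squeezed, with the jaw pressing in the green, as the glue grabs.

Things in the scene. Friction and masses are not known exactly. Their poses are not given: they have to be found in the camera images.
- power_brick: loose black laptop power brick, 46 x 104 x 30 mm (x, y, z), about 0.24 kg; origin at the centre of its underside, z up, long axis y. Rigid, the two ends are alike for clamping; it lies flat on the desk at the start
- clamp: bench ratchet clamp, fixed: aluminium base 8 mm thick, x -236 to +92 mm, 108 mm wide (62 mm under the trigger end, x < -72). Origin on the desk under the pocket's middle; +x is the clamping direction, from the handle to the anvil, z up
- pocket (a point): middle of the pocket's floor, z 8 mm, axes as the clamp's. Pocket 110 mm long (x) and 50 mm wide (y): the brick's long axis lies along x, its top then at z 38 mm above the desk. White side cheeks, 8 mm thick and 12 mm above the floor, at |x| 26 to 54 mm; between them (|x| < 26) the sides are free for fingers down to the floor. A white lip 4 mm high ends the pocket at the -x end
- anvil: fixed end stop with a rubber face 44 mm wide and 26 mm high, at the +x end of the pocket; the face is at x 55 mm of the clamp, top at z 36 mm (origin the same as the clamp's)
- lever (a joint): hold-down lever: flat steel arm, 57 x 13 x 5 mm, turning level on a post at x 34, y 42 mm of the clamp, underside z 40.5 mm. 0 = open, pointing to the clamp's +x; grows clockwise from above to 1.571 rad = shut on its stop, pointing to -y across the brick. Starts at 0 to 0.3, light friction (about 0.7 N at the knob), stays where left
- lever_knob (a point): middle of the black knob (15 mm diameter, 20 mm high, z about 50 to 70 mm) standing on the lever, 50 mm from its pivot
- trigger (a joint): orange trigger on the +x side of the pistol handle, hinged at x -177, z 67 mm of the clamp on an axis along y. 0 = rest; grows as its top is squeezed to -x; stop 0.42 rad. Springs back when let go (3 to 5 N at the grip); with the jaw in mid-green the squeeze takes about 12 N. Each stroke from rest to 0.36 rad or more (21 mm at the grip) gains one 5 mm tooth; under 0.3 rad may gain nothing
- trigger_grip (a point): where to push the trigger: middle of its blade, 58 mm from the hinge, at rest 123 mm above the desk and 12 mm ahead (+x) of the hinge. The blade is 10 mm thick (along the clamp's x) and 18 mm wide, and runs from 24 to 74 mm from the hinge
- trigger_blade: the trigger's orange blade (origin on the trigger's hinge)
- handle_grip (a point): middle of the fixed black pistol handle, 20 mm thick along the clamp's x, 26 mm wide, at x -213, z 125 mm of the clamp, top at z 147 mm. Handle and trigger measure 63 mm over their outer faces at this height at rest, 38 mm fully squeezed; the frame below is 78 mm high
- bar: toothed steel ratchet bar with the sprung jaw at its +x end, sliding along the clamp's x at z 23 mm; origin at the bar's front end. A holding pawl keeps it from sliding back, but as the trigger is let go it may slip back by up to 5 mm to the last tooth
- jaw: the jaw's rubber face, 24 mm wide, 17 mm high, z 23.5 mm; origin in the middle of the face that meets the brick. Starts at x -76 to -62 mm of the clamp; the brick's rear face is at x -49 mm when the brick is against the anvil. The jaw slides a loosely lying brick up to the anvil
- plunger (a joint): how far the sprung jaw is pressed back into the dark sleeve on the bar, 0 to 0.012 m; 2 N per mm. The plunger is banded: the sleeve's end stands in white from 0 to 3 mm, in green from 3 to 9 mm (6 to 18 N), in red beyond 9 mm (too tight). The ratchet cannot be let back
- tape_roll: bystander: roll of brown tape, 94 mm across, 48 mm high, lying flat
- note_block: bystander: yellow note block, 76 x 76 x 22 mm
- mug: bystander: white mug, 79 mm across, 89 mm high
- glue_bottle: bystander: small white glue bottle with red cap, 28 mm across, 88 mm high, standing
Mind the look-alikes: they are no part of the job. Several things look just like the power_brick: the one meant starts farthest to the robot's right.

How it is judged:
By the outcome, as a careful person would: the job done as asked, in the order asked, and still so for the second after the job is handed in, while the arm keeps its last pose, push and grip.
It also fails if it takes over 72 s, if anything falls off the work surface, if the arm or the gripper's body presses on something with over 40 N, if the wrist force passes 120 N, or if a joint passes its speed limit or range.

ROBOT

A 6-joint arm with a two-finger parallel gripper is mounted at the origin on a cart in front of the work surface, level with it; the furniture and walls round the work are solid. World frame = base frame: x ahead of the robot, y to its left, z up, the work surface at z = 0. Lengths are in m, angles in rad, forces in N, time in s.
With the tool pointing down it reaches from about 0.275 to 0.725 m from the base axis. Payload 15.9 kg.
Tool frame: the origin (TCP) lies at the very end of the fingers, on their centre line; the grasp point (between the pads) lies 19 mm behind it (r.pinch_z is the distance from the TCP to the grasp point, in m); y points along the fingers, z is the direction in which the jaws open and shut, and the axes are right-handed (so a half turn about y gives the same grasp; the last joint's range is limited). The gripper opens to 85 mm and grips with 20 to 120 N. Pads are 22 mm wide; open, the fingers measure 114 mm over their backs; the gripper's body (76 mm by 85 mm) begins 54 mm behind the grasp point. The pads swing forward as they close: fully open they stand 13 mm farther back than shut.
Start: joints at [1.146, 0.213, -0.034, 1.323, 0, 1.571], TCP at [0.206, 0.456, 0.231] pointing down, gripper open.
Joint ranges: [-2.98, 2.98], [-0.74, 1.72], [-1.14, 1.35], [-2.1, 2.04], [-1.57, 1.44], [-3.14, 3.14]. Speed limits (rad/s): [1.89, 1.89, 2.39, 2.57, 3.14, 3.14].

INTERFACE

Orientations are given as [roll, pitch, yaw] about the fixed x, y, z axes, in that order (R = Rz(yaw) Ry(pitch) Rx(roll)).
In Python, from rig import readout, imaging, r gives the robot as it stands.
- The arm moves only by the tool send_rows, never from a script. Its argument "series" is one flat list of numbers, 4 for each row, row after row: the shift along the tool's x, y, z in cm, then the turn about the tool's y in degrees. In form: [dx, dy, dz, twist, dx, dy, dz, twist, ...]. A call has exactly 8 rows; each row is the pose to reach, as a shift and turn from the pose commanded when the call began, along the tool's axes at that moment; what a row does not reach only later rows make up. A row lasts 1/8 s, in which the tool goes at most 62.5 mm and 10.7 degrees, less where a joint would pass 70% of its speed; a pose out of reach is approached as far as the arm can. A call with a gripper value outside its range is refused whole. "hand" is the finger opening in cm, from 0 to 8.54, set as the call begins (left out, the last holds). The fingers move at their own pace and stop on an object; the grip force is fixed at half the most. Time passes only in rows, so rows that repeat a pose let the fingers close, or fill a call up. It gives the time, the measured TCP pose, the force and the opening at its end, in the units of the state.
- readout.get_obs(): the state, without advancing time (a new reading comes with each control period).
- imaging.snapshot(name): name is "scene" or "top" or "wrist"; returns a dict with "pixels" (384x512x3 uint8, red, green, blue), "fx", "fy", "cx", "cy" (pixels), "dist" ([k1, k2, p1, p2, k3] as OpenCV has them; the pictures are not rectified), "eye" and "attitude" of the camera in the world. Camera axes: x right, y down, z forward; pixel columns grow to the right and rows downward; lengths in m; the calibration is good to about 2 mm. A picture is of the moment at which its call begins. There is no depth.
- r.sign_off(): hands the job in, once; it reports no verdict.
The state is a dict: "time": time; "q": joint angles; "qd": joint speeds; "effort": joint torques, N m; "position": TCP position; "tcp_rot": TCP orientation; "contact_force": force on the tool from outside, world axes, zero at the start; "wrist_torque": the same for the moment, N m; "finger_gap": finger opening in m.
Only numpy, scipy, OpenCV 4.12 (cv2) and the standard library are available. Lean on these libraries where they do the work, as an engineer would, in place of code of your own. Each camera call takes 0.05 s, during which the arm holds its last target. There are 200 camera calls.

## Working session

There is one attempt and no reset: what is moved stays moved. The work goes in short steps, Python scripts to look and compute and a tool call to move; the robot and the scene stay as the last step left them, time stands still between calls to the robot, and variables do not carry over. Pictures are saved under pics/ and viewed, about 8 in all and at most 12, crops included, and the job is handed in when it is done.

Besides the shell and the picture viewer there is one more tool, called after "Emit:" as name(argument=value, ...) on one line, values as JSON. send_rows: Moves the arm, as the interface text tells. Its arguments: {"type":"object","properties":{"series":{"type":"array","items":{"type":"number"}},"hand":{"type":"number"}},"required":["series"]}

```bash
ls; mkdir -p pics; python3 - <<'E'
from rig import readout, imaging, r
import cv2,pickle
print(readout.get_obs()); print(r.pinch_z)
for n in("scene","top"):
    s=imaging.snapshot(n); pickle.dump(s,open(f'pics/{n}0.pkl','wb'))
    cv2.imwrite(f'pics/{n}0.png',cv2.resize(s['pixels'][:,:,::-1],(800,600)))
    print({k:v for k,v in s.items() if k!='pixels'})
E
```

```text
pics
{'time': 0.0, 'q': array([ 1.14597811e+00,  2.13336964e-01, -3.50522484e-02,  1.32351788e+00,
       -3.16026290e-05,  1.57083191e+00]), 'qd': array([ 1.45293610e-03, -1.73462279e-05,  6.70593116e-04,  1.40679942e-03,
        5.24247357e-04,  2.47883975e-03]), 'effort': array([ 9.75023577e-04, -6.86168003e+01,  4.87117338e+01,  1.74882752e-02,
        3.08831522e-05, -3.33917308e-05]), 'position': array([0.20594403, 0.4552374 , 0.23082848]), 'tcp_rot': array([-1.57190709e+00, -3.16421288e-05, -4.24853759e-01]), 'contact_force': array([0.29143641, 0.10068544, 0.39062539]), 'wrist_torque': array([-0.00228598, -0.05485814, -0.00747373]), 'finger_gap': 0.08549823641943355}
0.0187
{'fx': 390.6454958691293, 'fy': 390.6454958691293, 'cx': 253.1394446172767, 'cy': 194.38123587389498, 'dist': array([-0.00024279,  0.        ,  0.        ,  0.        ,  0.        ]), 'eye': array([ 0.05683133, -0.59924644,  0.95386987]), 'attitude': array([-2.38203441, -0.00636019, -0.64866806])}
{'fx': 448.4400160961923, 'fy': 448.4400160961923, 'cx': 259.2965070274457, 'cy': 195.61587259063458, 'dist': array([0.03270363, 0.        , 0.        , 0.        , 0.        ]), 'eye': array([0.45036443, 0.05407995, 1.52623562]), 'attitude': array([-3.05563304e+00,  1.87665279e-03, -1.55987291e+00])}
```

View pics/top0.png

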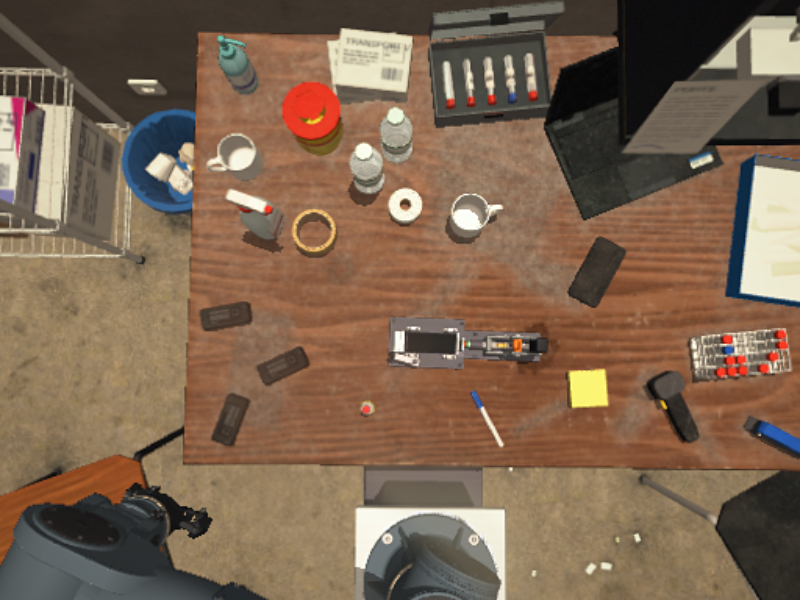

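View pics/scene0.png

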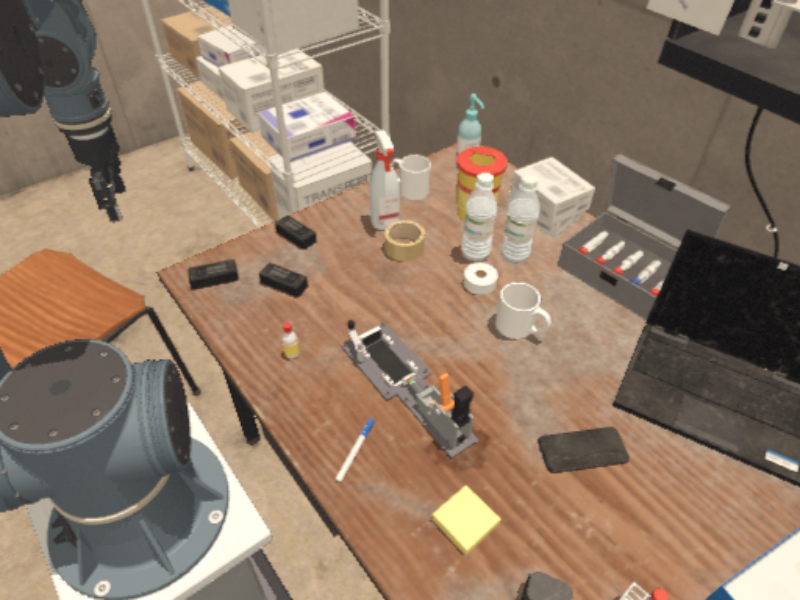

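The top view shows three look-alike bricks at (226,316), (283,365) and (231,419). The rightmost is (283,365). The clamp is at (465,343), with its handle to the right (-y) and its anvil to the left, so clamp +x points along about world +y. The lever is open, with its knob near (405,357).

```bash
cat > h.py <<'E'
import numpy as np,cv2,pickle
from scipy.spatial.transform import Rotation as Ro
def ray(s,uv):
    K=np.array([[s['fx'],0,s['cx']],[0,s['fy'],s['cy']],[0,0,1]])
    p=cv2.undistortPoints(np.array(uv,float).reshape(-1,1,2),K,s['dist']).reshape(-1,2)
    return np.c_[p,np.ones(len(p))]@Ro.from_euler('xyz',s['attitude']).as_matrix().T
def plane(s,uv,z):
    d=ray(s,uv); return s['eye']+d*((z-s['eye'][2])/d[:,2])[:,None]
def proj(s,P):
    K=np.array([[s['fx'],0,s['cx']],[0,s['fy'],s['cy']],[0,0,1]])
    R=Ro.from_euler('xyz',s['attitude']).as_matrix().T
    return cv2.projectPoints(np.array(P,float).reshape(-1,1,3),cv2.Rodrigues(R)[0],-R@s['eye'],K,s['dist'])[0].reshape(-1,2)
def tri(s1,u1,s2,u2):
    d1,d2=ray(s1,[u1])[0],ray(s2,[u2])[0]
    t=np.linalg.lstsq(np.c_[d1,-d2],s2['eye']-s1['eye'],rcond=None)[0]
    a,b=s1['eye']+t[0]*d1,s2['eye']+t[1]*d2
    return (a+b)/2,np.linalg.norm(a-b)
E
python3 - <<'E'
from h import *
t=pickle.load(open('pics/top0.pkl','rb')); sc=pickle.load(open('pics/scene0.pkl','rb'))
im=t['pixels']; V=im.max(2)
k=0.64
m=((V<75)*255).astype(np.uint8)
for c in cv2.findContours(m,cv2.RETR_EXTERNAL,cv2.CHAIN_APPROX_NONE)[0]:
    if 300<cv2.contourArea(c)<3000:
        bx=cv2.boxPoints(cv2.minAreaRect(c)); P=plane(t,bx,0.03)[:,:2]
        print(cv2.contourArea(c),(bx.mean(0)/k).round(),P.mean(0).round(4),np.linalg.norm(P[1]-P[0]).round(4),np.linalg.norm(P[2]-P[1]).round(4),P.round(3).tolist())
a=cv2.resize(im[195:240,240:355],None,fx=6.5,fy=6.5,interpolation=cv2.INTER_CUBIC)
b=cv2.resize(sc['pixels'][200:295,215:310],None,fx=3,fy=3,interpolation=cv2.INTER_CUBIC)
c=cv2.resize(im[205:260,155:205],None,fx=5,fy=5,interpolation=cv2.INTER_CUBIC)
o=np.zeros((300+285,800,3),np.uint8); o[:a.shape[0],:a.shape[1]]=a[:,:800]; o[300:,:285]=b; o[300:300+275,400:650]=c
cv2.imwrite('pics/crop.png',o[:,:,::-1])
E
```

```text
871.0 [407. 567.] [0.037  0.0488] 0.1875 0.1249 [[0.089, 0.149], [0.109, -0.037], [-0.015, -0.051], [-0.035, 0.134]]
464.5 [671. 409.] [ 0.3667 -0.5023] 0.0651 0.1532 [[0.423, -0.442], [0.451, -0.501], [0.31, -0.562], [0.283, -0.504]]
352.5 [430. 342.] [0.5016 0.0051] 0.1068 0.0466 [[0.524, 0.059], [0.526, -0.048], [0.479, -0.048], [0.478, 0.058]]
851.5 [596. 272.] [ 0.6569 -0.3501] 0.1478 0.0714 [[0.61, -0.283], [0.739, -0.355], [0.704, -0.417], [0.575, -0.345]]
616.5 [744. 239.] [ 0.7308 -0.6646] 0.1454 0.3355 [[0.871, -0.551], [0.915, -0.69], [0.591, -0.776], [0.547, -0.64]]
373.5 [169. 138.] [0.9413 0.5772] 0.1144 0.0934 [[0.979, 0.641], [0.996, 0.528], [0.903, 0.514], [0.887, 0.626]]
345.0 [23. 47.] [1.1378 0.9001] 0.0842 0.0974 [[1.095, 0.947], [1.179, 0.951], [1.181, 0.853], [1.097, 0.85]]
```

View pics/crop.png

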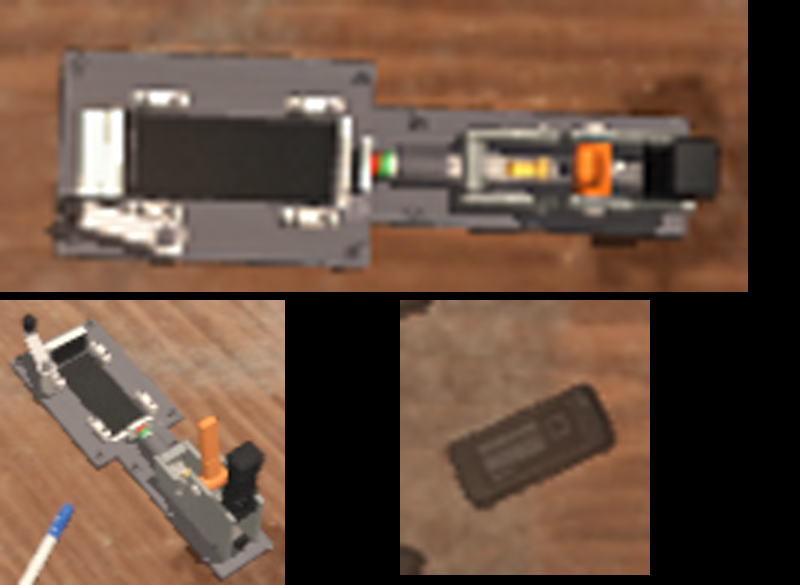

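The crops show the clamp and brick clearly. The black pocket floor spans (130-340, 115-200), the white lever runs from its post at about (175,235) to the knob at about (65,215), and the trigger is orange at (592,168). The brick's corners are near (447,448), (592,384), (617,444) and (482,508).

```bash
python3 - <<'E'
from h import *
t=pickle.load(open('pics/top0.pkl','rb')); sc=pickle.load(open('pics/scene0.pkl','rb'))
im=t['pixels']
A=lambda p:np.array(p)/6.5+[240-.42,195-.42]
C=lambda p:(np.array(p)-[400,300])/5+[155-.4,205-.4]
b=A([(65,50),(374,65),(368,268),(55,255)]); P=plane(t,b,.008)[:,:2]; print('base',P.round(4).tolist(),np.linalg.norm(np.diff(P,axis=0),axis=1))
tail=plane(t,A([(690,120),(688,238)]),.008)[:,:2];print('tail',tail)
ux=((P[0]-P[1])+(P[3]-P[2])); ux/=np.linalg.norm(ux)
tm=tail.mean(0); front=(P[0]+P[3])/2; ax=front-tm; L=np.linalg.norm(ax); ax/=L
print('L',L,'yaw tail',np.degrees(np.arctan2(ax[1],ax[0])),'yaw base',np.degrees(np.arctan2(ux[1],ux[0])),'origin',front-.092*ax, P.mean(0)-.010*ax)
m=((im.max(2)<60)*255).astype(np.uint8); m2=np.zeros_like(m); m2[205:232,250:300]=m[205:232,250:300]
c=max(cv2.findContours(m2,0,1)[0],key=cv2.contourArea); bx=cv2.boxPoints(cv2.minAreaRect(c)); print('floor',plane(t,bx,.008)[:,:2].round(4).tolist(),plane(t,bx,.008)[:,:2].mean(0))
# brick
hc=plane(t,C([(447,448),(592,384),(617,444),(482,508)]),.03)[:,:2]
print('brick hand',hc.mean(0),np.linalg.norm(np.diff(hc,axis=0),axis=1),hc.tolist())
sub=im[205:260,150:210].astype(int); sat=sub.max(2)-sub.min(2); v=sub.max(2)
for th in(80,90,100):
    mm=((v<th)*255).astype(np.uint8); mm=cv2.morphologyEx(mm,cv2.MORPH_CLOSE,np.ones((5,5)))
    for c in cv2.findContours(mm,0,1)[0]:
        if cv2.contourArea(c)>150:
            rr=cv2.minAreaRect(c); bx=cv2.boxPoints(rr)+[150,205]; Q=plane(t,bx,.03)[:,:2]; print(th,rr,Q.mean(0),np.linalg.norm(np.diff(Q,axis=0),axis=1),[np.degrees(np.arctan2(*(Q[i+1]-Q[i])[::-1])) for i in(0,1)])
# orange trigger top
for s in(t,sc):
    h=cv2.cvtColor(s['pixels'],cv2.COLOR_RGB2HSV); o=cv2.inRange(h,(5,170,120),(18,255,255)); n,l,st,ce=cv2.connectedComponentsWithStats(o); print([ (st[i].tolist(),ce[i]) for i in range(1,n) if st[i][4]>8])
E
```

```text
base [[0.5581, 0.0911], [0.552, -0.0702], [0.4465, -0.0675], [0.4515, 0.0949]] [0.16142007 0.10551958 0.16244534]
tail [[ 0.52516359 -0.23454484]
 [ 0.46396818 -0.23312342]]
L 0.32698812984867576 yaw tail 88.20782479647362 yaw base 88.05131868600584 origin [0.50191497 0.00103905] [0.50172627 0.00207999]
floor [[0.4824, 0.0533], [0.5241, 0.0519], [0.5206, -0.0503], [0.4789, -0.0486]] [0.50151139 0.00158605]
brick hand [0.44924823 0.31522533] [0.10453872 0.04335117 0.09828724] [[0.4472914209678578, 0.3732518232386448], [0.49069404850835685, 0.27814894979936133], [0.4510596604688613, 0.26058651384987197], [0.40794777827384415, 0.3489140184438549]]
80 ((30.900453567504883, 28.678733825683594), (13.698762893676758, 31.39299774169922), 64.65382385253906) [0.44963457 0.31721965] [0.10349607 0.04571173 0.10325115] [np.float64(-63.91656167312797), np.float64(-153.39851988423942)]
90 ((30.800003051757812, 28.600000381469727), (14.310833930969238, 32.199378967285156), 63.43495178222656) [0.44989873 0.3175546 ] [0.10613086 0.04777289 0.105872  ] [np.float64(-62.67898898935694), np.float64(-152.19561099948092)]
100 ((30.856155395507812, 28.699230194091797), (14.551817893981934, 32.241493225097656), 64.44003295898438) [0.44957136 0.31736098] [0.10629437 0.04856284 0.10602779] [np.float64(-63.697348517424395), np.float64(-153.19056994078835)]
[([190, 68, 19, 11, 40], array([200.975,  73.6  ])), ([328, 217, 6, 8, 43], array([330.79069767, 220.46511628])), ([0, 291, 92, 70, 1892], array([ 43.92653277, 313.82293869]))]
[([299, 94, 20, 12, 66], array([308.36363636,  98.75757576])), ([294, 108, 11, 6, 15], array([298.73333333, 111.06666667])), ([281, 241, 8, 19, 95], array([284.45263158, 250.        ]))]
```

```bash
cat >> h.py <<'E'
O=np.array([.502,.0015]); YAW=np.radians(88.2)
def cl(x,y,z):  # clamp -> world
    c,s=np.cos(YAW),np.sin(YAW); return np.array([O[0]+c*x-s*y,O[1]+s*x+c*y,z])
def tocl(P):
    c,s=np.cos(YAW),np.sin(YAW); d=np.array(P)[:2]-O; return np.array([c*d[0]+s*d[1],-s*d[0]+c*d[1]])
def go(P,yaw=None):  # yaw: world direction (deg) of tool z
    from rig import readout
    o=readout.get_obs(); R=Ro.from_euler('xyz',o['tcp_rot']).as_matrix()
    y0=np.degrees(np.arctan2(R[1,2],R[0,2])); print('t',o['time'],'pos',o['position'].round(4),'yaw',round(y0,2),'F',o['contact_force'].round(2),'gap',round(o['finger_gap'],4))
    print('delta cm',(R.T@(np.array(P)-o['position'])*100).round(2),'twist',None if yaw is None else round(y0-yaw,2))
E
python3 - <<'E'
from h import *
t=pickle.load(open('pics/top0.pkl','rb'))
A=lambda p:np.array(p)/6.5+[240-.42,195-.42]
print('knob',[tocl(p) for p in plane(t,A([(65,215)]),.065)],'post',[tocl(p) for p in plane(t,A([(172,235)]),.043)])
print('jaw',[tocl(p) for p in plane(t,A([(357,165),(370,165),(395,165)]),.03)],'trig',[tocl(p) for p in plane(t,A([(592,155)]),.139)])
go([.4497,.317,.13],26.2)
E
```

```text
knob [array([0.08612903, 0.03333316])] post [array([0.03198729, 0.04084409])]
jaw [array([-0.06144992,  0.00096978]), array([-0.06810363,  0.00068639]), array([-0.08089752,  0.00014118])] trig [array([-0.16454087, -0.00472439])]
t 0.1 pos [0.2059 0.4553 0.2309] yaw 65.66 F [ 0.01  0.69 -0.52] gap 0.0854
delta cm [27.91 10.09 -2.54] twist 39.46
```

Emit:
send_rows(series=[4,1,0,10,8,2,-0.5,20,13,4,-1,30,18,6,-1.5,39.5,23,8,-2.0,39.5,27.9,10.1,-2.5,39.5,27.9,10.1,-2.5,39.5,27.9,10.1,-2.5,39.5], hand=8.54)

```text
time: 1.1
position: [0.4496, 0.3178, 0.1302]
tcp_rot: [-1.571, 0.0, -1.115]
contact_force: [-0.4, 0.5, 0.1]
finger_gap: 0.0854
```

```bash
python3 - <<'E'
from h import *
from rig import imaging
s=imaging.snapshot('wrist'); pickle.dump(s,open('pics/w1.pkl','wb')); cv2.imwrite('pics/w1.png',s['pixels'][:,:,::-1])
go([.4497,.317,.005],26.2); print(s['eye'],s['attitude'],s['fx'])
E
```

```text
t 1.15 pos [0.4495 0.3182 0.1306] yaw 26.19 F [-0.73 -0.01  0.18] gap 0.0855
delta cm [ 0.12 12.56 -0.03] twist -0.01
[0.41534766 0.38838956 0.27270175] [2.83249821e+00 8.15234870e-04 4.56908302e-01] 326.86238522107647
```

View pics/w1.png

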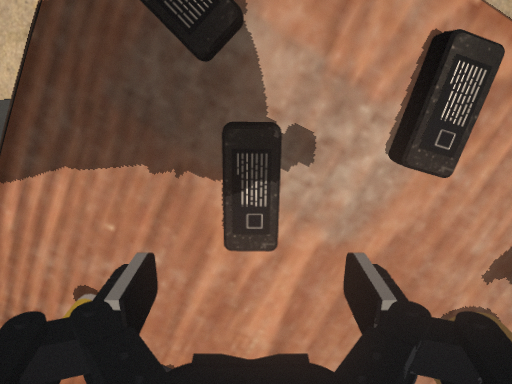

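The wrist view shows the target brick squarely between the fingers, with its top face at about (222-280, 122-250).

```bash
python3 - <<'E'
from h import *
s=pickle.load(open('pics/w1.pkl','rb'))
Q=plane(s,[(223,122),(281,122),(278.5,250),(222,250)],.03)[:,:2]; print(Q.round(4).tolist(),Q.mean(0),np.linalg.norm(np.diff(Q,axis=0),axis=1),[np.degrees(np.arctan2(*(Q[i]-Q[j])[::-1])) for i,j in((0,3),(1,2))])
go([Q.mean(0)[0],Q.mean(0)[1],.005],26.2)
E
```

```text
[[0.4075, 0.3591], [0.4455, 0.3778], [0.4922, 0.2849], [0.4502, 0.2643]] [0.44884942 0.32150396] [0.04239417 0.10394369 0.04673249] [np.float64(114.28608156075907), np.float64(116.67664902914882)]
t 1.15 pos [0.4495 0.3182 0.1306] yaw 26.19 F [-0.73 -0.01  0.18] gap 0.0855
delta cm [-0.32 12.56  0.09] twist -0.01
```

Emit:
send_rows(series=[-0.1,4,0,0,-0.1,8,0,0,-0.1,11,0,0,-0.1,12.5,0,0,-0.1,12.5,0,0,-0.1,12.5,0,0,-0.1,12.5,0,0,-0.1,12.5,0,0])

```text
time: 2.15
position: [0.4499, 0.3189, 0.006]
tcp_rot: [-1.57, 0.0, -1.114]
contact_force: [0.4, 0.3, -0.4]
finger_gap: 0.0854
```

Emit:
send_rows(series=[0,0,0,0,0,0,0,0,0,0,0,0,0,0,0,0,0,0,0,0,0,0,0,0,0,0,0,0,0,0,0,0], hand=4.0)

```text
time: 3.15
position: [0.4497, 0.3187, 0.0056]
tcp_rot: [-1.57, 0.0, -1.114]
contact_force: [-0.7, -1.4, 6.5]
finger_gap: 0.0449
```

Emit:
send_rows(series=[0,-1,0,0,0,-3,0,0,0,-6,0,0,0,-9,0,0,0,-12,0,0,0,-14.5,0,0,0,-14.5,0,0,0,-14.5,0,0])

```text
time: 4.15
position: [0.4491, 0.3184, 0.1494]
tcp_rot: [-1.572, -0.0, -1.114]
contact_force: [-0.1, -0.1, -3.5]
finger_gap: 0.0451
```

```bash
python3 - <<'E'
from h import *
go(cl(0,0,.15),-1.8)
E
```

```text
t 4.15 pos [0.4491 0.3184 0.1494] yaw 26.16 F [-0.1  -0.14 -3.45] gap 0.0451
delta cm [30.78 -0.04 -9.23] twist 27.96
```

Emit:
send_rows(series=[3,0,-1,4,8,0,-2.5,8,14,0,-4.5,13,20,0,-6,19,25.5,0,-7.5,24,29,0,-8.7,27,30.8,0,-9.2,28,30.8,0,-9.2,28])

```text
time: 5.15
position: [0.5025, 0.0012, 0.1496]
tcp_rot: [-1.572, 0.0, -1.604]
contact_force: [-0.5, 1.2, -3.1]
finger_gap: 0.0449
```

```bash
python3 - <<'E'
from h import *
from rig import imaging
s=imaging.snapshot('wrist'); pickle.dump(s,open('pics/w2.pkl','wb')); cv2.imwrite('pics/w2.png',cv2.resize(s['pixels'][:,:,::-1],(800,600)))
go(cl(0,0,.15),-1.8); print(proj(s,[cl(0,0,.167),cl(.052,.023,.167)])*800/512)
E
```

```text
t 5.2 pos [0.5024 0.002  0.1497] yaw -1.82 F [ 0.16  1.15 -2.48] gap 0.0448
delta cm [ 0.05 -0.03 -0.04] twist -0.02
[[389.04789644 431.77652918]
 [296.4967315  249.63761787]]
```

View pics/w2.png

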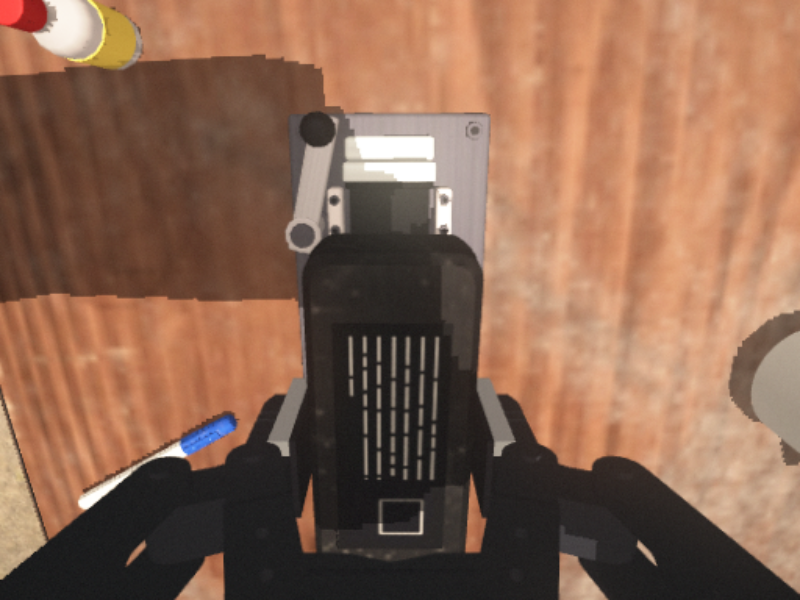

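The wrist view shows the brick in hand with its front top edge near row 245. Behind it are the anvil at rows 137-182, the cheeks' inner edges near columns 345 and 436, the base's front corners at (290,115) and (489,115), and the lever post at (302,235) with its knob at (317,129).

```bash
python3 - <<'E'
from h import *
s=pickle.load(open('pics/w2.pkl','rb')); k=512/800
def f(n,uv,z): print(n,[(tocl(p)*1000).round(1).tolist() for p in plane(s,np.array(uv)*k-.18,z)])
f('base corners (92,+-54)',[(290,115),(489,115)],.008)
f('cheek inner (.,+-25) far end (54)',[(345,187),(436,187)],.020)
f('post(34,42)',[(302,235)],.0455); f('knob',[(317,129)],.07)
f('anvil top face(55,+-22)',[(344,182),(436,182)],.034); f('screw',[(475,130)],.008)
f('brick front top (52,+-23)',[(304,262),(481,262)],.174); f('brick front upper (52)',[(390,236)],.174);f('brick front bottom (52)',[(390,236)],.160)
f('brick rear top(-52,.)',[(316,550),(465,550)],.174)
print('tcp',tocl([.5024,.002])*1000)
E
```

```text
base corners (92,+-54) [[91.2, 53.0], [91.1, -52.0]]
cheek inner (.,+-25) far end (54) [[54.6, 23.8], [54.6, -23.8]]
post(34,42) [[33.9, 43.1]]
knob [[82.8, 30.3]]
anvil top face(55,+-22) [[58.3, 22.9], [58.3, -22.6]]
screw [[83.5, -44.9]]
brick front top (52,+-23) [[50.5, 20.1], [50.5, -21.9]]
brick front upper (52) [[56.7, -0.3]]
brick front bottom (52) [[54.2, -0.2]]
brick rear top(-52,.) [[-35.6, 21.5], [-35.5, -22.1]]
tcp [ 0.51231758 -0.38409724]
```

Emit:
send_rows(series=[0,4,0,0,0,8,0,0,0,10,0,0,0,11,0,0,0,12,0,0,0,12.8,0,0,0,13.3,0,0,0,13.5,0,0])

```text
time: 6.2
position: [0.5028, 0.0017, 0.0152]
tcp_rot: [-1.571, 0.0, -1.603]
contact_force: [0.4, -0.3, -3.2]
finger_gap: 0.0451
```

Emit:
send_rows(series=[0,0.05,0,0,0,0.1,0,0,0,0.15,0,0,0,0.15,0,0,0,0.15,0,0,0,0.15,0,0,0,0.15,0,0,0,0.15,0,0])

```text
time: 7.2
position: [0.5027, 0.0017, 0.0138]
tcp_rot: [-1.571, -0.0, -1.603]
contact_force: [-0.2, -0.2, -3.3]
finger_gap: 0.0449
```

Emit:
send_rows(series=[0,0,0,0,0,0,0,0,0,0,0,0,0,0,0,0,0,0,0,0,0,0,0,0,0,0,0,0,0,0,0,0], hand=8.0)

```text
time: 8.2
position: [0.5027, 0.0017, 0.0138]
tcp_rot: [-1.571, 0.0, -1.603]
contact_force: [0.5, -0.7, -0.5]
finger_gap: 0.0799
```

Emit:
send_rows(series=[0,-1,0,0,0,-3,0,0,0,-6,0,0,0,-9,0,0,0,-12,0,0,0,-13.5,0,0,0,-13.5,0,0,0,-13.5,0,0])

```text
time: 9.2
position: [0.5022, 0.0017, 0.1478]
tcp_rot: [-1.572, -0.0, -1.603]
contact_force: [0.5, -0.6, -0.1]
finger_gap: 0.0803
```

```bash
python3 - <<'E'
from h import *
from rig import imaging
s=imaging.snapshot('wrist'); pickle.dump(s,open('pics/w3.pkl','wb')); cv2.imwrite('pics/w3.png',cv2.resize(s['pixels'][:,:,::-1],(800,600)))
go(cl(0,0,.15),-1.8)
E
```

```text
t 9.25 pos [0.5021 0.0017 0.1477] yaw -1.84 F [ 0.17  0.69 -0.56] gap 0.08
delta cm [ 0.02 -0.23 -0.01] twist -0.04
```

View pics/w3.png

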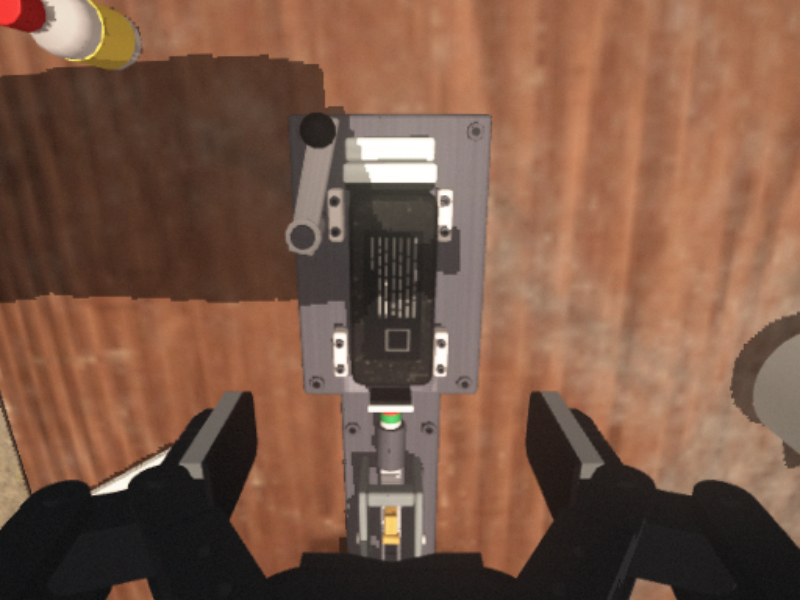

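The brick lies between the cheeks at about (350-437, 190-383). The jaw's white plate is at (391,407), with the plunger bands showing green/white at (391,420). The knob is at (317,130).

```bash
python3 - <<'E'
from h import *
s=pickle.load(open('pics/w3.pkl','rb')); k=512/800
def f(n,uv,z): print(n,[(tocl(p)*1000).round(1).tolist() for p in plane(s,np.array(uv)*k-.18,z)])
f('brick top',[(350,192),(437,192),(432,380),(353,380)],.038)
f('post',[(302,236)],.0455); f('knob',[(317,130)],.07); f('jaw plate edges',[(391,402),(391,411)],.032); f('jaw dark front',[(391,386)],.03)
f('sleeve end, green',[(391,430),(391,415)],.028);f('sleeve rear',[(391,470)],.03)
a=.2;P=np.array([34,42])
for g in(-15,0,): print()
go(cl(.0875,.062,.15),-1.8)
E
```

```text
brick top [[54.4, 20.0], [54.4, -22.4], [-46.5, -22.4], [-46.5, 20.8]]
post [[34.2, 43.1]]
knob [[82.8, 30.4]]
jaw plate edges [[-63.3, 0.0], [-69.0, 0.0]]
jaw dark front [[-54.2, 0.0]]
sleeve end, green [[-84.0, 0.0], [-74.0, 0.0]]
sleeve rear [[-110.5, 0.0]]


t 9.25 pos [0.5021 0.0017 0.1477] yaw -1.84 F [ 0.17  0.69 -0.56] gap 0.08
delta cm [-8.73 -0.22 -6.21] twist -0.04
```

```bash
python3 - <<'E'
from h import *
from rig import readout
print(readout.get_obs()['q'].round(3))
go(cl(.0825,.0299,.10),-15.8)
E
```

```text
[ 0.003  0.25  -0.201  1.122  0.     1.606]
t 9.25 pos [0.5021 0.0017 0.1477] yaw -1.84 F [ 0.17  0.69 -0.56] gap 0.08
delta cm [-8.23  4.77 -2.99] twist 13.96
```

Emit:
send_rows(series=[-3,0,-1,1,-6,0,-2,3,-8.2,2,-3,4,-8.2,4.8,-3,4,-8.2,4.8,-3,4,-8.2,4.8,-3,4,-8.2,4.8,-3,4,-8.2,4.8,-3,4], hand=3.2)

```text
time: 10.25
position: [0.4758, 0.0845, 0.1014]
tcp_rot: [-1.57, 0.0, -1.673]
contact_force: [0.5, 0.4, -0.1]
finger_gap: 0.0323
```

```bash
python3 - <<'E'
from h import *
from rig import imaging
s=imaging.snapshot('wrist'); pickle.dump(s,open('pics/w4.pkl','wb')); cv2.imwrite('pics/w4.png',s['pixels'][:,:,::-1])
go(cl(.0825,.0299,.053),-5.8)
E
```

```text
t 10.3 pos [0.4757 0.0845 0.1013] yaw -5.86 F [ 0.15 -0.79  0.03] gap 0.0321
delta cm [-0.03  4.83 -0.11] twist -0.06
```

View pics/w4.png

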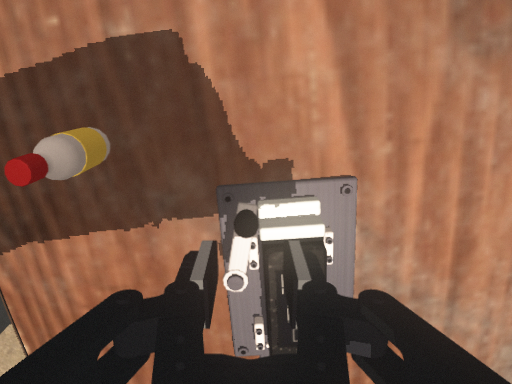

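The knob is at (246,222), between the fingers' columns (213 and 290). I'll check it by ray before descending.

```bash
python3 - <<'E'
from h import *
s=pickle.load(open('pics/w4.pkl','rb'))
print([(tocl(p)*1000).round(1) for p in plane(s,[(246,222)],.07)],[(tocl(p)*1000).round(1) for p in plane(s,[(236,281)],.0455)], proj(s,[cl(.0825,.03,.07),cl(.0825,.03,.053)]))
E
```

```text
[array([87.9, 30.7])] [array([33.6, 42.1])] [[247.97633344 230.51174423]
 [248.12110514 219.37532016]]
```

Emit:
send_rows(series=[0,1,-0.1,0,0,2.5,-0.1,0,0,4,-0.1,0,0,4.8,-0.1,0,0,4.8,-0.1,0,0,4.8,-0.1,0,0,4.8,-0.1,0,0,4.8,-0.1,0])

```text
time: 11.3
position: [0.4746, 0.0847, 0.0531]
tcp_rot: [-1.57, 0.0, -1.673]
contact_force: [0.1, 0.6, 0.5]
finger_gap: 0.032
```

Emit:
send_rows(series=[0.23,0,0.84,10,0.59,0,1.63,20,1.09,0,2.35,30,1.71,0,2.96,40,2.42,0,3.46,50,3.21,0,3.83,60,4.06,0,4.06,70,4.75,0,4.13,74], hand=2.1)

```text
time: 12.3
position: [0.5109, 0.033, 0.053]
tcp_rot: [-1.571, 0.0, -2.968]
contact_force: [0.4, 1.3, 0.3]
finger_gap: 0.0215
```

```bash
python3 - <<'E'
from h import *
from rig import readout
go(cl(.030,-.008,.053),-79.8); print(tocl(readout.get_obs()['position'])*1000)
E
```

```text
t 12.3 pos [0.5109 0.033  0.053 ] yaw -80.07 F [0.44 1.3  0.27] gap 0.0215
delta cm [ 0.02 -0.    0.18] twist -0.27
[31.80107778 -7.87134837]
```

Emit:
send_rows(series=[0,0,0.05,0,0,0,0.1,0,0,0,0.15,0,0,0,0.2,0,0,0,0.22,0,0,0,0.25,0,0,0,0.25,0,0,0,0.25,0])

```text
time: 13.3
position: [0.511, 0.0313, 0.0528]
tcp_rot: [-1.572, 0.0, -2.964]
contact_force: [-1.2, 6.1, 1.1]
finger_gap: 0.0207
```

Emit:
send_rows(series=[0,0,-0.3,0,0,0,-0.3,0,0,-2,-0.3,0,0,-5,-0.3,0,0,-8,-0.3,0,0,-12,-0.3,0,0,-14,-0.3,0,0,-14,-0.3,0])

```text
time: 14.3
position: [0.5114, 0.0336, 0.194]
tcp_rot: [-1.57, 0.003, -2.964]
contact_force: [0.2, -0.5, -0.3]
finger_gap: 0.0211
```

```bash
python3 - <<'E'
from h import *
from rig import imaging
s=imaging.snapshot('top'); pickle.dump(s,open('pics/top1.pkl','wb'))
sc=imaging.snapshot('scene'); pickle.dump(sc,open('pics/sc1.pkl','wb'))
a=cv2.resize(s['pixels'][190:245,240:355],None,fx=6.5,fy=6.5,interpolation=cv2.INTER_CUBIC)[:300]
b=cv2.resize(sc['pixels'][200:295,215:310],None,fx=3,fy=3,interpolation=cv2.INTER_CUBIC)
o=np.zeros((600,750,3),np.uint8);o[:300,:a.shape[1]]=a[:,:750];o[300:585,:285]=b
cv2.imwrite('pics/c1.png',o[:,:,::-1])
go(cl(-.1357,0,.19),-1.8)
E
```

```text
t 14.4 pos [0.5104 0.0336 0.1921] yaw -79.84 F [-0.21  0.27 -1.16] gap 0.0212
delta cm [ 4.2   0.21 16.29] twist -78.04
```

View pics/c1.png

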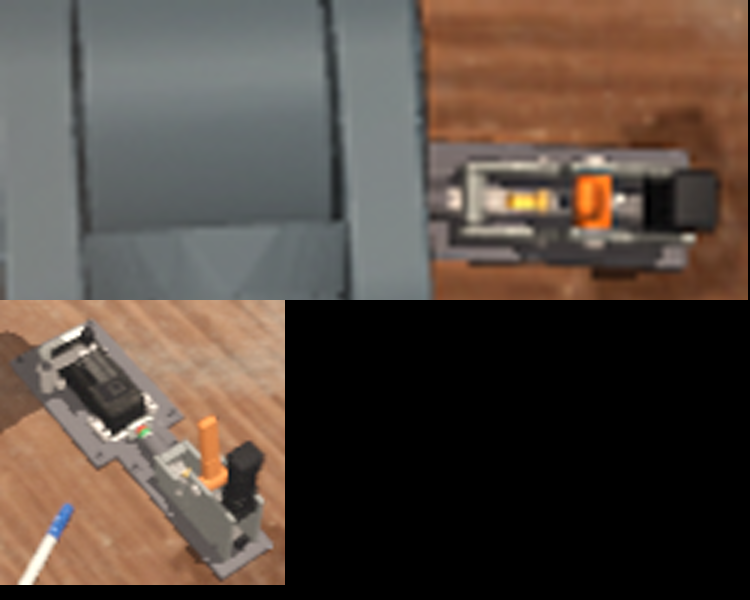

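The lever lies across the brick and the brick is seated in the pocket. Next I go to the trigger with the fingers shut.

Emit:
send_rows(series=[0,0,2,-9,0.5,0,4,-18,1,0,7,-28,2,0,10,-38,3,0,12.5,-48,3.7,0,14.5,-58,4.2,0,16.3,-68,4.2,0,16.3,-78], hand=0)

```text
time: 15.4
position: [0.4972, -0.1352, 0.1915]
tcp_rot: [-1.573, 0.0, -1.599]
contact_force: [-0.0, 0.3, 0.4]
finger_gap: -0.0001
```

```bash
python3 - <<'E'
from h import *
go(cl(-.1357,0,.118),-1.8)
E
```

```text
t 15.4 pos [ 0.4972 -0.1352  0.1915] yaw -1.6 F [-0.03  0.29  0.41] gap -0.0001
delta cm [-0.1   7.35  0.07] twist 0.2
```

Emit:
send_rows(series=[-0.1,2,0.1,0,-0.1,4,0.1,0,-0.1,6,0.1,0,-0.1,7.3,0.1,0,-0.1,7.3,0.1,0,-0.1,7.3,0.1,0,-0.1,7.3,0.1,0,-0.1,7.3,0.1,0])

```text
time: 16.4
position: [0.4993, -0.1332, 0.1202]
tcp_rot: [-1.57, -0.0, -1.603]
contact_force: [0.6, -0.5, -0.3]
finger_gap: -0.0001
```

```bash
python3 - <<'E'
from h import *
from rig import imaging
s=imaging.snapshot('wrist'); pickle.dump(s,open('pics/w5.pkl','wb'))
a=s['pixels'][:,100:400]
cv2.imwrite('pics/w5.png',cv2.resize(a[:,:,::-1],None,fx=1.55,fy=1.55,interpolation=cv2.INTER_CUBIC))
go(cl(-.1457,0,.118),-1.8)
print(proj(s,[cl(-.062,0,.0315),cl(-.074,0,.028),cl(-.157,0,.139)]))
E
```

```text
t 16.45 pos [ 0.4992 -0.1332  0.1201] yaw -1.84 F [ 0.18  0.86 -0.15] gap 0.0001
delta cm [ 1.1   0.21 -0.14] twist -0.04
[[247.86121406  98.21622747]
 [247.92222559 115.70896507]
 [246.89370692 320.54716994]]
```

View pics/w5.png

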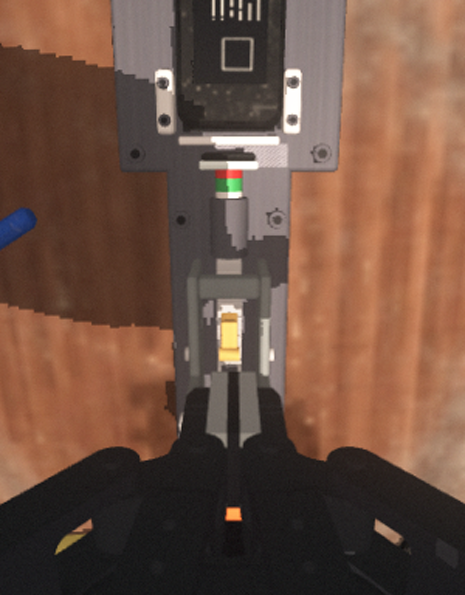

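The view shows the jaw at rows 150-165 and the bands red (230,175), green (230,186) and white (230,195), with the sleeve end near row 198. This is good feedback on the plunger. Next I look for trigger contact.

Emit:
send_rows(series=[0.3,0.2,-0.1,0,0.6,0.2,-0.1,0,0.8,0.2,-0.1,0,1.0,0.2,-0.1,0,1.1,0.2,-0.1,0,1.2,0.2,-0.1,0,1.3,0.2,-0.1,0,1.3,0.2,-0.1,0])

```text
time: 17.45
position: [0.4976, -0.146, 0.1179]
tcp_rot: [-1.571, 0.0, -1.603]
contact_force: [-0.3, 1.8, 1.8]
finger_gap: 0.0001
```

Emit:
send_rows(series=[0.4,0,0,0,0.8,0,0,0,1.2,0,0,0,1.5,0,0,0,1.8,0,0,0,1.9,0,0,0,2.0,0,0,0,2.0,0,0,0])

```text
time: 18.45
position: [0.497, -0.1661, 0.1179]
tcp_rot: [-1.571, 0.0, -1.603]
contact_force: [0.2, 5.8, 4.7]
finger_gap: -0.0003
```

```bash
cat > band.py <<'E'
from h import *
from rig import imaging,readout
import sys
s=imaging.snapshot('wrist'); pickle.dump(s,open(f'pics/{sys.argv[1]}.pkl','wb'))
o=readout.get_obs(); print('t',o['time'],'clampx',(tocl(o['position'])*1000).round(1),'F',o['contact_force'].round(1))
# rectify strip along clamp axis at z=.030: sample every 0.5 mm, y in +-3mm
X=np.arange(-110,-40,.5)/1000
def prof(y,z):
    uv=proj(s,[cl(x,y,z) for x in X]).astype(np.float32)
    return cv2.remap(s['pixels'],uv[:,0].reshape(1,-1),uv[:,1].reshape(1,-1),cv2.INTER_LINEAR)[0].astype(int)
m=np.mean([prof(y,.029) for y in(-.002,-.001,0,.001,.002)],0)
def lab(c):
    R,G,B=c
    if R>1.6*G and R>90: return 'R'
    if G>1.4*R and G>70: return 'G'
    if min(c)>130: return 'W'
    if max(c)<45: return 'k'
    return '.'
print('-110..-40 mm, 0.5mm/char'); print(''.join(lab(c) for c in m))
E
python3 band.py b1
```

```text
t 18.5 clampx [-167.7   -0.3] F [-0.1  5.8  4.5]
-110..-40 mm, 0.5mm/char
WWWWWWWWWW..................WWWWWWWWWWWWWWWWWWWWWWWWWWWWWWWWWWWW.WWWWWWWGGGGGGGGGGG.RRRRRRRRWWWWWWWW........................................
```

Emit:
send_rows(series=[0.05,0,0,0,0.1,0,0,0,0.15,0,0,0,0.2,0,0,0,0.2,0,0,0,0.2,0,0,0,0.2,0,0,0,0.2,0,0,0])

```text
time: 19.5
position: [0.497, -0.168, 0.1179]
tcp_rot: [-1.571, 0.0, -1.603]
contact_force: [1.0, 5.9, 4.4]
finger_gap: -0.0002
```

```bash
sed -i "s/^s=imaging.*/n=sys.argv[1]\nimport os\nif os.path.exists(f'pics\/{n}.pkl'): s=pickle.load(open(f'pics\/{n}.pkl','rb'))\nelse: s=imaging.snapshot('wrist'); pickle.dump(s,open(f'pics\/{n}.pkl','wb'))/; s/min(c)>130: return 'W'/min(c)>190: return 'W'/" band.py
python3 band.py w5|tail -1; python3 band.py b1|tail -1; python3 band.py b2
```

```text
.........................................................WWWWWGGGGGGGGGGG.RRRRRRRR.WWWWWW.............WWWWWWWW..............................
WWWWWWWWW........................................................WWWWWWWGGGGGGGGGGG.RRRRRRRRWWWWWWWW........................................
t 19.55 clampx [-169.5   -0.3] F [0.1 6.5 5.2]
-110..-40 mm, 0.5mm/char
WWWWWWWWWW..........................................................WWWWWGGGGGGGGGGG.RRRRRRRR.WWWWWWW.......................................
```

One stroke moves the bar 5 to 5.5 mm, and the push takes about 6 N. Next I do return-and-push strokes.

Emit:
send_rows(series=[-1.2,0,0,0,-2.5,0,0,0,-2.6,0,0,0,-2.6,0,0,0,-1.6,0,0,0,-0.7,0,0,0,0,0,0,0,0,0,0,0])

```text
time: 20.55
position: [0.497, -0.1689, 0.1179]
tcp_rot: [-1.57, 0.001, -1.604]
contact_force: [0.4, 5.0, 4.3]
finger_gap: -0.0002
```

```bash
python3 band.py b3
```

```text
t 20.6 clampx [-170.3   -0.4] F [1.1 4.6 4.9]
-110..-40 mm, 0.5mm/char
WWWWWWWWWW.WWWWWWWWWWW.........................................................WWWW.GGGGGGGGGG.RRRRRRRR.WWWWWWWW............................
```

Emit:
send_rows(series=[-1.2,0,0,0,-2.5,0,0,0,-2.6,0,0,0,-2.6,0,0,0,-1.7,0,0,0,-0.9,0,0,0,-0.1,0,0,0,0,0,0,0])

```text
time: 21.6
position: [0.497, -0.1687, 0.118]
tcp_rot: [-1.57, 0.001, -1.604]
contact_force: [1.0, 7.9, 5.7]
finger_gap: 0.0
```

```bash
python3 band.py b4
```

```text
t 21.65 clampx [-170.1   -0.4] F [0.  7.2 4.7]
-110..-40 mm, 0.5mm/char
WWWWWWWWWWWW..WWWWWWWWWWWWWWWW.........................................................GGGGGGGGGGG.RRRRRRRR.WWWWWWW.........................
```

The white band has gone, so the sleeve end is at the white/green edge (about 3 mm) and the squeeze force is up to 7 N. I'll do one more, partial stroke, watched step by step.

Emit:
send_rows(series=[-1.2,0,0,0,-2.5,0,0,0,-2.6,0,0,0,-2.6,0,0,0,-2.0,0,0,0,-1.5,0,0,0,-1.1,0,0,0,-1.1,0,0,0])

```text
time: 22.65
position: [0.4973, -0.1575, 0.118]
tcp_rot: [-1.57, 0.001, -1.603]
contact_force: [0.4, 5.7, 3.6]
finger_gap: 0.0003
```

```bash
python3 band.py b5
```

```text
t 22.7 clampx [-159.    -0.3] F [1.1 5.3 4.3]
-110..-40 mm, 0.5mm/char
WWWWWWWWWWW..WWWWWWWWWWWWWWWW..........................................................GGGGGGGGGGG.RRRRRRRRWWWWWWWW.........................
```

Emit:
send_rows(series=[0.1,0,0,0,0.2,0,0,0,0.3,0,0,0,0.4,0,0,0,0.5,0,0,0,0.5,0,0,0,0.5,0,0,0,0.5,0,0,0])

```text
time: 23.7
position: [0.4973, -0.1619, 0.1181]
tcp_rot: [-1.57, 0.001, -1.603]
contact_force: [0.2, 8.0, 7.0]
finger_gap: -0.0001
```

```bash
python3 band.py b6
```

```text
t 23.75 clampx [-163.5   -0.4] F [-0.   7.7  6.2]
-110..-40 mm, 0.5mm/char
.WWW.WWWWWWWWWWWWWWWWWWW..WWWWW.........................................................GGGGGGGGGG.RRRRRRRR.WWWWWWW.........................
```

Force is rising and the green is starting to shorten. I'll push a little further.

Emit:
send_rows(series=[0.1,0,0,0,0.2,0,0,0,0.3,0,0,0,0.3,0,0,0,0.3,0,0,0,0.3,0,0,0,0.3,0,0,0,0.3,0,0,0])

```text
time: 24.75
position: [0.4972, -0.1647, 0.1182]
tcp_rot: [-1.57, 0.002, -1.603]
contact_force: [-0.5, 9.7, 7.6]
finger_gap: -0.0002
```

```bash
python3 band.py b7; python3 - <<'E'
from h import *
ims=[]
for n in('w5','b4','b6','b7'):
    s=pickle.load(open(f'pics/{n}.pkl','rb')); ims.append(cv2.resize(s['pixels'][70:150,222:274],None,fx=3.8,fy=6,interpolation=cv2.INTER_CUBIC))
cv2.imwrite('pics/cmp.png',np.hstack(ims)[:,:,::-1])
E
```

```text
t 24.8 clampx [-166.3   -0.4] F [ 0.2 10.6  7.3]
-110..-40 mm, 0.5mm/char
WWWWWWWWWWWWWWWW..WWWWWWWWWWWWWWW.........................................................GGGGGGGG.RRRRRRRR.WWWWWWW.......kk................
```

View pics/cmp.png

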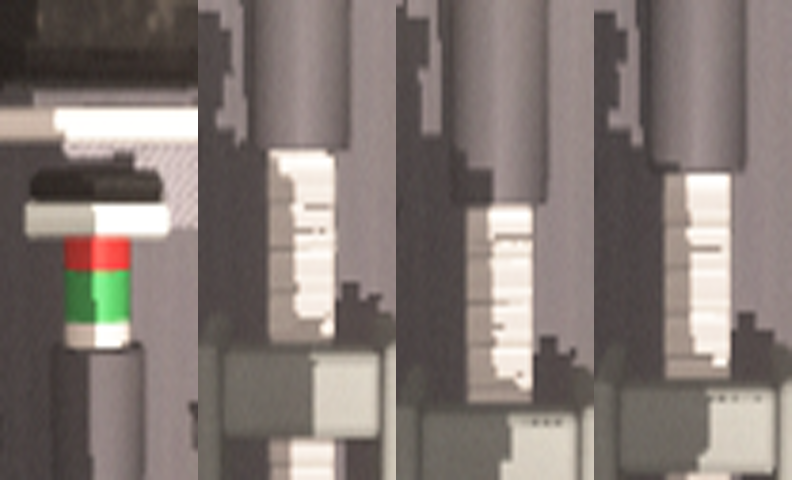

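The fixed crop missed the plunger for the later frames because the camera moved with the arm, but the rectified strip is clear. Green is down to about 4.3 of 6 mm, so the sleeve end is about 4.7 mm in. I'll push about 2.5 mm more to sit mid-green.

Emit:
send_rows(series=[0.1,0,0,0,0.15,0,0,0,0.2,0,0,0,0.25,0,0,0,0.25,0,0,0,0.25,0,0,0,0.25,0,0,0,0.25,0,0,0])

```text
time: 25.8
position: [0.4971, -0.1672, 0.1182]
tcp_rot: [-1.57, 0.002, -1.603]
contact_force: [0.6, 10.5, 7.6]
finger_gap: -0.0001
```

```bash
python3 band.py b8; python3 - <<'E'
from h import *
from rig import imaging
s=pickle.load(open('pics/b8.pkl','rb')); sc=imaging.snapshot('scene')
u,v=proj(s,[cl(-.06,0,.03)])[0].astype(int)
a=s['pixels'][max(v-55,0):v+35,u-45:u+45]; a=cv2.resize(a,(390,390),interpolation=cv2.INTER_CUBIC)
b=cv2.resize(sc['pixels'][200:295,215:310],(390,390),interpolation=cv2.INTER_CUBIC)
cv2.imwrite('pics/fin.png',np.hstack([a,b])[:,:,::-1])
E
```

```text
t 25.85 clampx [-168.7   -0.4] F [-0.  11.6  8. ]
-110..-40 mm, 0.5mm/char
WWWWWWW...WWWWWWWWWWWWWWWWWWWWWWWWWW........................................................GGGGG..RRRRRRRR.WWWWWWWW........................
```

View pics/fin.png

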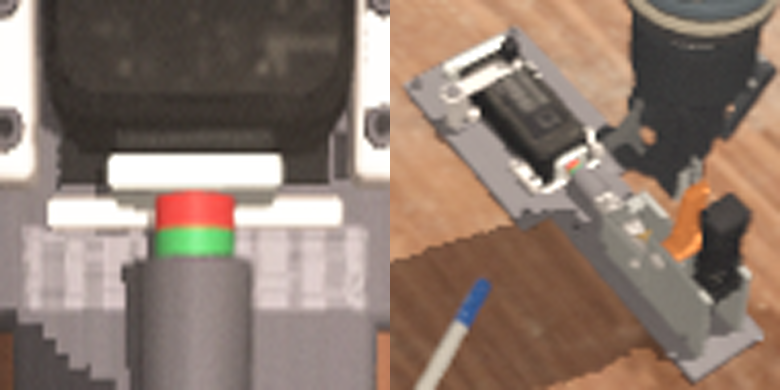

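The close-up shows the jaw on the brick, with about 2.7 mm of green left between the sleeve and the red. That puts the sleeve end at about 6.3 mm, mid-green, with no white showing. The lever is across the brick and the trigger is held squeezed, so I hand in.

```bash
python3 -c "
from rig import r
print(r.sign_off())"
```

```text
the job is handed in; nothing more can be done
None
```

The job is handed in after about 26 s of the 72 s allowed. The brick is clamped, the lever is shut, and the arm is still holding the trigger squeezed with the jaw in the green.

**What I did:**
- I took the rightmost of the three look-alike bricks, set it flat in the pocket and let go of it.
- I swung the lever across it until it met its stop, which pushed back with about 6 N.
- I pumped the trigger with the shut fingers: three full strokes, then a partial fourth that I held.

**Last checks:**
- **Plunger:** the sleeve end stands mid-green at about 6.3 mm, with 2.5–3 mm of green left before the red and no white showing. That is read from the last wrist picture, to about 0.5 mm.
- **Push force:** about 11.6 N along the trigger's push, against the 12 N expected for mid-green.
- **Lever and brick:** the last scene picture shows the lever across the brick and the brick seated in the pocket.

**What failed or disagreed:**
- The top and wrist cameras disagreed by about 4 mm on the brick's position along its length. I split the difference, and a view of it in hand showed it within about 1 mm of the pocket's middle.
- One plunger comparison picture missed its target because the camera had moved with the arm. I used the measured strip along the plunger instead.
- After the sleeve first reached the edge of the green, I let the trigger return once before the last stroke. The jaw did not visibly slip back.

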